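Load a test cassette into the bench reader and start it

TASK

Load the test cassette into the cassette reader: keep it face up, result window first, and slide it gently into the slot until it is fully home against the stop inside, then let go of it. With the cassette home, press the start key on the reader's deck right down and release it, and leave the bottles standing where they are.

Things in the scene. Friction and masses are not known exactly. Their poses are not given: they have to be found in the camera images.
- cassette: Flat white plastic test cassette, 92 mm long (x), 28 wide (y), 7 thick (z), 22 g, edges bevelled 1.5 mm, lying face up on the worktop. Origin: centre of its underside. +x points to the nose, the end with the oblong framed result window, which goes in first; +z is the face. The -x end (round sample well, then four thumb ribs) is the end to hold: when home, the last 30 to 42 mm stand clear.
- sample_well (a point): Centre of the round sample well on the cassette's face, 22 mm from the cassette's centre towards the tail (-x of the cassette).
- reader: Cassette reader: light grey bench instrument with a dark band, 96 mm wide (y), 150 deep (x), fixed. Origin: on the worktop under the middle of its front face; +x is level and the way into the slot, z up. Flat deck 60 mm high; a sloped display housing, 86 mm high, begins 104 mm behind the front face.
- slot_mouth (a point): Middle of the slot's floor at the reader's front face, axes as the reader's. Slot: floor 36 mm above the worktop, roof 44.6, 30.4 mm wide. Round the mouth a dark bezel, 50 mm wide, 29 to 52 mm high, stands 8 mm out of the face and flares the mouth by 3.5 mm all round. A sprung shoe in the roof, 16 mm behind the face, presses on the cassette: up to 6 N as the nose passes it, then 1 to 3 N of drag.
- end_switch (a joint): Pin of the cassette switch (m), in front of the hidden end stop: 0 free, 0.005 when the cassette's nose lies against the stop; light spring, under 1 N. The stop is adjustable, out of sight, and stands somewhere from 42 to 54 mm behind the front face, differently each time; there the cassette stops dead (resistance goes past 9 N). The sprung shoe then keeps it in place.
- start_key (a joint): Travel of the start key (m): 0 when up, 0.004 fully down; pressed downward, spring, about 4 N at the bottom, comes back by itself.
- start_key_top (a point): Centre of the top of the start key, a grey rounded key of 18 x 24 mm (reader's x, y) in a dark surround, the only key on the reader; in the middle of the deck, 78 mm behind the front face; its top is 69 mm above the worktop, 9 mm proud of the deck.
- buffer_bottle: Bystander: white polythene bottle with screw cap, 52 mm across, 100 mm high, standing; origin at the centre of its base.
- reagent_bottle: Bystander: small brown stoppered reagent bottle, 52 mm across, 97 mm high, standing; origin at the centre of its base.
Things that resemble listed ones, but are neither listed nor needed, are in the scene too. Several things look just like the cassette: the one meant starts farthest from the robot's base.

How it is judged:
By the outcome, as a careful person would: the job done as asked, in the order asked, and still so for the second after the job is handed in, with the robot touching nothing.
It also fails if it takes over 53 s, if anything falls off the work surface, if the arm or the gripper's body presses on something with over 40 N, if the wrist force passes 120 N, or if a joint passes its speed limit or range.

ROBOT

A 6-joint arm with a two-finger parallel gripper is mounted at the origin on a cart in front of the work surface, level with it; the furniture and walls round the work are solid. World frame = base frame: x ahead of the robot, y to its left, z up, the work surface at z = 0. Lengths are in mm, angles in rad, forces in N, time in s.
With the tool pointing down it reaches from about 400 to 925 mm from the base axis. Payload 3.4 kg.
Tool frame: the origin (TCP) lies on the centre line of the jaws, within the pads' length; the fingertips stand 14 mm ahead of it and the grasp point (between the pads) lies 5 mm behind it; z points along the fingers, y is the line along which they close (so a half turn about z gives the same grasp; the last joint's range is limited). The gripper opens to 85 mm and grips with 20 to 120 N. Pads are 22 mm wide; open, the fingers measure 114 mm over their backs; the gripper's body (76 mm by 85 mm) begins 54 mm behind the grasp point. The pads swing forward as they close: fully open they stand 13 mm farther back than shut.
Start: joints at [-0.073, 0.307, 1.506, -0, 1.328, -0.073], TCP at [575.005, -0.025, 245.305] pointing down, gripper open.
Joint ranges: [-3.12, 3.12], [-1.05, 2.28], [0.14, 2.33], [-1.42, 4.57], [0.1, 2.73], [-2.68, 2.68]. Speed limits (rad/s): [2.57, 2.57, 3.14, 3.14, 3.14, 3.14].

INTERFACE

Orientations are given as [roll, pitch, yaw] about the fixed x, y, z axes, in that order (R = Rz(yaw) Ry(pitch) Rx(roll)).
In Python, from cell import env, hand, read_camera, workorder gives the robot as it stands. The module is installed in compiled form; this text tells all that it offers. Calls block until the motion is done:
- env.move_ptp(position, orientation): joint-space move of the TCP to a pose.
- env.movel(position, ori=None, feed=150, threshold=None): straight line of the TCP; ori=None keeps the orientation; feed is the mean speed in mm/s. With threshold (N) it stops when the force on the tool has changed by that much, and returns True; else False.
- env.goto_joints(angles): joint-space move.
- hand.release() and hand.clamp(squeeze=None): open the fingers fully, or close them until they stop; squeeze is the grip in N (None keeps the last).
- env.hold(seconds).
- env.solve_ik(position, orientation): joint angles nearest the present ones, or None.
- read_camera(name): name is "scene" or "side" or "wrist"; returns a dict with "pixels" (400x640x3 uint8, red, green, blue), "fx", "fy", "cx", "cy" (pixels), "k1" (the pictures are not rectified: a ray, as slopes to the right and down, at radius r is drawn at 1 + k1 r^2 times it, then the intrinsics apply), "eye" and "rotation" of the camera in the world. Camera axes: x right, y down, z forward; pixel columns grow to the right and rows downward; lengths in mm; the calibration is good to about 2 mm. A picture is of the moment at which its call begins. There is no depth.
A pose or a line that the arm cannot do raises env.IKError and nothing moves.
- workorder.finish_job(): hands the job in; it is judged then, once.
Readings, each from a call of its own:
- env.current_time(): time.
- env.current_q(): joint angles.
- env.current_qd(): joint speeds.
- env.current_joint_efforts(): joint torques, N m.
- env.current_position(): TCP position.
- env.current_tcp_rot(): TCP orientation.
- env.current_force(): force on the tool from outside, world axes, zero at the start.
- env.current_moment(): the same for the moment, N m.
- env.current_width(): finger opening in mm.
- env.current_finger_force(): force on a finger pad.
Only numpy, scipy, OpenCV 4.12 (cv2) and the standard library are available. Lean on these libraries where they do the work, as an engineer would, in place of code of your own. Each camera call takes 0.05 s, during which the arm holds its last target. There are 200 camera calls.

## Working session

There is one attempt and no reset: what is moved stays moved. The work goes in short steps, each a Python script; the robot and the scene stay as the last script left them, time stands still between calls to the robot, and variables do not carry over. Pictures are saved under pics/ and viewed, at most 13 in all, crops included, and the job is handed in when it is done.

```bash
mkdir -p pics
cat > h.py <<'E'
import numpy as np, cv2
from cell import env, hand, read_camera, workorder
def pic(cam,name):
    c=read_camera(cam); cv2.imwrite(f'pics/{name}.png',c['pixels'][:,:,::-1])
    np.savez(f'pics/{name}.npz',**{k:np.array(v) for k,v in c.items()}); return c
def load(name): return dict(np.load(f'pics/{name}.npz'))
def ray(c,uv):
    d=((np.asarray(uv,float).reshape(-1,2))-[c['cx'],c['cy']])/[c['fx'],c['fy']]
    s=d.copy()
    for _ in range(30): s=d/(1+c['k1']*(s**2).sum(1,keepdims=True))
    return np.c_[s,np.ones(len(s))]@np.array(c['rotation']).T
def onplane(c,uv,z):
    r=ray(c,uv); e=np.array(c['eye']); return e+r*((z-e[2])/r[:,2])[:,None]
def proj(c,P):
    p=(np.atleast_2d(P)-c['eye'])@np.array(c['rotation']); s=p[:,:2]/p[:,2:]
    s=s*(1+c['k1']*(s**2).sum(1,keepdims=True)); return s*[c['fx'],c['fy']]+[c['cx'],c['cy']]
E
python3 - <<'E'
from h import *
for n in('scene','side','wrist'):
    c=pic(n,n+'0'); print(n,np.round(c['eye']),np.round(c['rotation'],2).tolist(),c['fx'],c['k1'])
print(env.current_time(),env.current_tcp_rot())
a=[cv2.imread(f'pics/{n}0.png') for n in('scene','side')]
E
```

```text
scene [-324.  748.  973.] [-2.29, 0.01, -2.36] 456.3183061728576 -0.028725957506206604
side [ 200. -918.  732.] [-2.18, -0.02, -0.19] 403.118623453034 -0.020663057301440104
wrist [575.  79. 372.] [2.83, 0.0, 0.0] 313.2823290223652 -0.04482929662046315
0.15 [-3.13999026e+00 -1.13001604e-04  1.57080270e+00]
```

View pics/scene0.png

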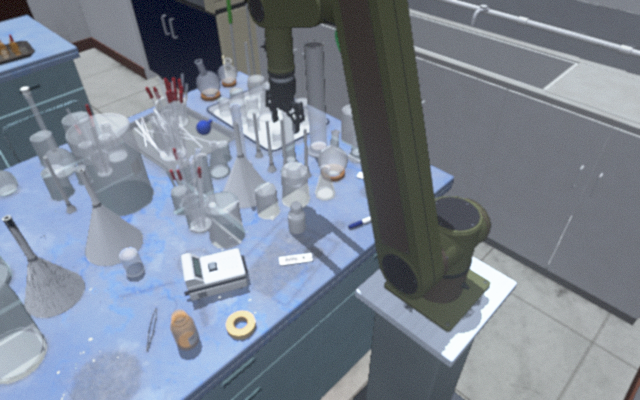

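View pics/side0.png

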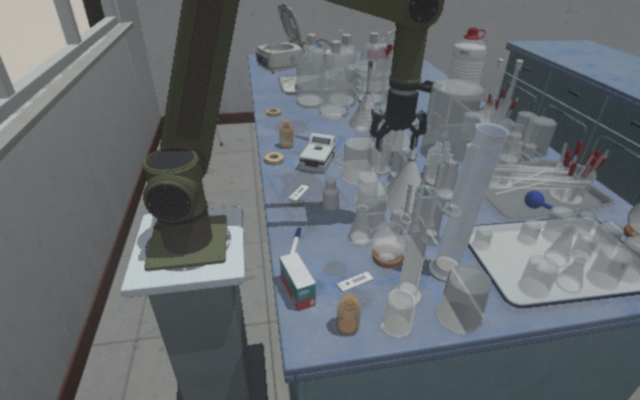

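The scene view shows the reader at (215,272) and a cassette at (295,259). Part of another white flat object is at (362,175). The side view shows cassettes at (299,192) and (355,281), the reader at (318,152), a grey-white bottle at (331,193), brown bottles at (348,313) and (286,134), and a carton at (297,280).

```bash
python3 - <<'E'
s=open('h.py').read()
s=s.replace("def load","def load",1).replace("import numpy as np, cv2","import numpy as np, cv2\nfrom scipy.spatial.transform import Rotation as Ro",1)
s=s.replace("c=read_camera(cam);","c=read_camera(cam); c['rotation']=Ro.from_euler('xyz',c['rotation']).as_matrix();")
open('h.py','w').write(s)
E
python3 - <<'E'
from h import *
C={}
for n in('scene0','side0','wrist0'):
    c=load(n); c['rotation']=Ro.from_euler('xyz',c['rotation']).as_matrix(); np.savez(f'pics/{n}.npz',**c); C[n]=c
print('scene cass',onplane(C['scene0'],[[295,259],[362,175],[220,272]],7).round())
print('side cass',onplane(C['side0'],[[299,192],[355,281],[318,152],[331,205],[348,328],[286,145]],7).round())
a=cv2.resize(C['side0']['pixels'][100:345,250:410][:,:,::-1],None,fx=2.4,fy=2.4,interpolation=2)
b=cv2.resize(C['scene0']['pixels'][225:355,160:330][:,:,::-1],None,fx=2.4,fy=2.4,interpolation=2)
o=np.zeros((590,800,3),np.uint8);o[:a.shape[0],:a.shape[1]]=a;o[:b.shape[0],388:388+b.shape[1]]=b
w=cv2.resize(C['wrist0']['pixels'][:,:,::-1],(400,250));o[330:580,395:795]=w
cv2.imwrite('pics/m1.png',o)
E
```

```text
scene cass [[ 337.  201.    7.]
 [ 450. -218.    7.]
 [ 450.  376.    7.]]
side cass [[ 340.  198.    7.]
 [ 423. -229.    7.]
 [ 452.  472.    7.]
 [ 430.  107.    7.]
 [ 372. -366.    7.]
 [ 336.  551.    7.]]
```

View pics/m1.png

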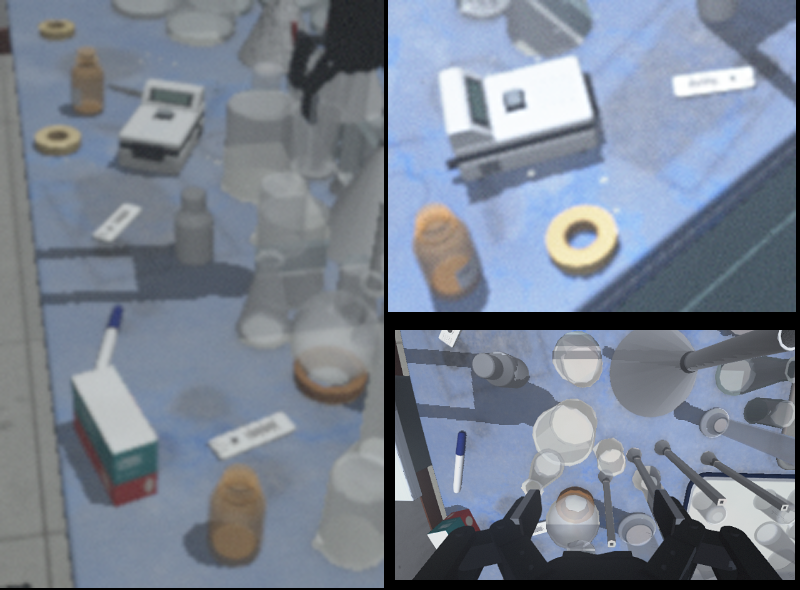

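Cassette candidates in the side view are A (299,192), at world (340,199) and reach 394 mm, and B (355,281), at world (423,-229) and reach 481 mm. B is farther from the base, so B is the one meant. Its well is at the lower-left end in the picture and its window at the upper right. I'll check for others from the wrist. The reader's slot faces -y, towards the side camera.

Run:
```python
from h import *
s,d=load('scene0'),load('side0')
print('key',onplane(s,[212.9,265.8],69).round(),onplane(d,[317.9,147.9],69).round())
# side crop: deck corners front-left(125,135) front-right(185,145)
print('front deck edge',onplane(d,[[250+123/2.4,100+137/2.4],[250+183/2.4,100+147/2.4]],60).round())
print('B axis',onplane(d,[[349.2,283.3],[360.4,279.2]],7).round(1))
R=Ro.from_euler('xyz',env.current_tcp_rot()).as_matrix(); w=load('wrist0')
print('cam off tool',R.T@(w['eye']-env.current_position()),'\n',(R.T@w['rotation']).round(3))
for yaw in (0,np.pi/2,-np.pi/2,np.pi):
  for p in([430,250,250],[423,-250,15],[430,300,52]):
    try:q=env.solve_ik(p,[np.pi,0,yaw])
    except Exception as e:q=e
    print(round(yaw,2),p,None if q is None else np.round(q,2))
# other white blobs near table, side view
for n,c in(('scene',s),('side',d)):
  hsv=cv2.cvtColor(c['pixels'],cv2.COLOR_RGB2HSV)
  m=((hsv[...,1]<25)&(hsv[...,2]>190)).astype(np.uint8)
  k,_,st,ce=cv2.connectedComponentsWithStats(m)
  for i in range(1,k):
    if 25<st[i,4]<700: 
      p=onplane(c,ce[i],7)[0]
      if np.hypot(*p[:2])<950 and p[0]>200: print(n,ce[i].round(),st[i,2:],p.round())
```

```text
key [[431. 400.  69.]] [[436. 385.  69.]]
front deck edge [[368. 341.  60.]
 [450. 297.  60.]]
B axis [[ 406.8 -234.1    7. ]
 [ 437.9 -225.     7. ]]
cam off tool [  79.14039513    0.2591147  -127.49702864] 
 [[ 0.002 -0.95  -0.311]
 [ 1.     0.002  0.   ]
 [ 0.    -0.311  0.95 ]]
0 [430, 250, 250] [ 0.44  0.19  1.65 -0.    1.29  2.01]
0 [423, -250, 15] [-0.62  0.49  1.95 -0.    0.7   0.95]
0 [430, 300, 52] [ 0.53  0.46  1.85 -0.    0.83  2.1 ]
1.57 [430, 250, 250] [ 0.44  0.19  1.65 -0.    1.29  0.44]
1.57 [423, -250, 15] [-0.62  0.49  1.95 -0.    0.7  -0.62]
1.57 [430, 300, 52] [ 0.53  0.46  1.85 -0.    0.83  0.53]
-1.57 [430, 250, 250] None
-1.57 [423, -250, 15] [-0.62  0.49  1.95 -0.    0.7   2.52]
-1.57 [430, 300, 52] [ 0.53  0.46  1.85  0.    0.83 -2.61]
3.14 [430, 250, 250] [ 0.44  0.19  1.65  0.    1.29 -1.13]
3.14 [423, -250, 15] [-0.62  0.49  1.95  0.    0.7  -2.19]
3.14 [430, 300, 52] [ 0.53  0.46  1.85  0.    0.83 -1.04]
scene [347. 109.] [ 6  8 28] [ 785. -511.    7.]
scene [302. 129.] [ 18  24 136] [ 813. -280.    7.]
scene [319. 146.] [15  8 88] [ 682. -240.    7.]
scene [292. 166.] [17  8 63] [661. -87.   7.]
scene [333. 167.] [ 21  11 145] [ 552. -180.    7.]
scene [360. 175.] [ 6  6 28] [ 456. -214.    7.]
scene [325. 193.] [ 19  15 202] [478. -63.   7.]
scene [295. 198.] [ 25  17 234] [528.  21.   7.]
scene [227. 208.] [16 11 59] [650. 203.   7.]
scene [269. 213.] [ 19  13 140] [535. 129.   7.]
scene [366. 219.] [ 8  5 27] [298. -61.   7.]
scene [129. 253.] [12  8 66] [698. 518.   7.]
scene [187. 267.] [ 13  28 246] [532. 428.   7.]
scene [295. 259.] [ 34  12 281] [338. 200.   7.]
side [297. 269.] [ 32  50 587] [ 286. -162.    7.]
side [355. 281.] [ 32  17 117] [ 423. -230.    7.]
```

Run:
```python
from h import *
d=np.array([.47,.88]); p=np.array([409,319])
env.move_ptp([*(p+0*d),270],[np.pi,0,1.08-np.pi]); pic('wrist','rd'); print(env.current_time())
env.move_ptp([400,-237,230],[np.pi,0,.29-np.pi]); pic('wrist','cb'); print(env.current_time())
o=np.vstack([cv2.resize(cv2.imread(f'pics/{n}.png')[:350],(540,295)) for n in('rd','cb')]); cv2.imwrite('pics/m2.png',o)
```

```text
1.9417
4.0
```

View pics/m2.png

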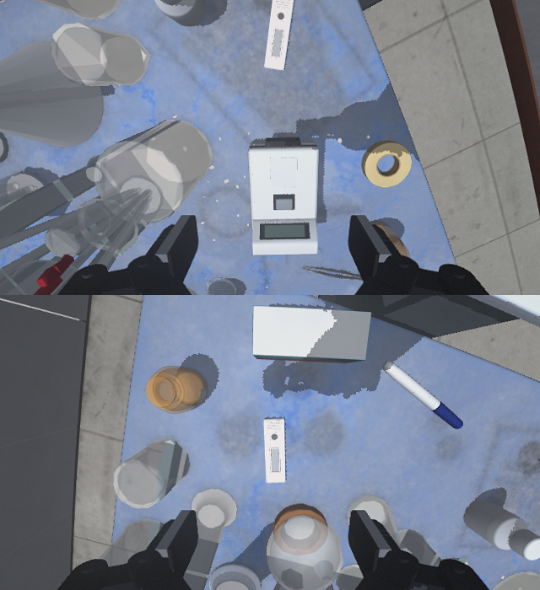

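The upper view (rd) shows the reader at about (285,195): bezel at (282,142), key at (284,202) and display at (285,232). The lower view (cb) shows cassette B at (275,450), with its well at (274,437) nearer the base and its window at (275,460) as the nose. I'll enlarge both while measuring.

Run:
```python
from h import *
c=load('cb'); sc=640/540
def rect(c,seed,thr,z):
    g=cv2.cvtColor(c['pixels'],cv2.COLOR_RGB2HSV)
    m=((g[...,1]<60)&(g[...,2]>thr)).astype(np.uint8); k,l,st,ce=cv2.connectedComponentsWithStats(m)
    x,y=seed; ids=np.unique(l[y-12:y+13,x-8:x+9]); ids=ids[ids>0]; i=ids[np.argmax(st[ids,4])]
    cn=max(cv2.findContours((l==i).astype(np.uint8),0,cv2.CHAIN_APPROX_NONE)[0],key=len)[:,0]
    w=onplane(c,cn,z)[:,:2]; r=cv2.minAreaRect((w).astype(np.float32)); return cn,w,r
y0=lambda y:int(y*350/295)
cn,w,r=rect(c,(int(270*sc),y0(450-295)),170,5.5)
print('cassette',r,cn.min(0),cn.max(0)); print(cv2.boxPoints(r).round(1).tolist())
e=load('rd'); cn2,w2,r2=rect(e,(int(262*sc),y0(200)),150,60)
print('reader',r2,cn2.min(0),cn2.max(0)); print('eyes',c['eye'],e['eye'])
a=cv2.resize(c['pixels'][135:240,290:370][:,:,::-1],None,fx=5,fy=5,interpolation=cv2.INTER_CUBIC)
b=cv2.resize(e['pixels'][150:310,285:390][:,:,::-1],None,fx=3.6,fy=3.6,interpolation=cv2.INTER_CUBIC)
o=np.zeros((590,790,3),np.uint8);o[:a.shape[0],:a.shape[1]]=a;o[:b.shape[0],405:405+b.shape[1]]=b;cv2.imwrite('pics/m3.png',o)
```

```text
cassette ((420.96759033203125, -228.8317413330078), (92.02030181884766, 28.65974235534668), 18.717748641967773) [312 147] [338 222]
[[372.79998779296875, -230.0], [382.0, -257.20001220703125], [469.1000061035156, -227.60000610351562], [459.8999938964844, -200.5]]
reader ((473.4770812988281, 385.08428955078125), (166.17364501953125, 180.8921661376953), 63.12215805053711) [228 175] [377 302]
eyes [ 324.46221068 -259.72710968  357.67363163] [372.01335107 248.2018612  397.59602512]
```

View pics/m3.png

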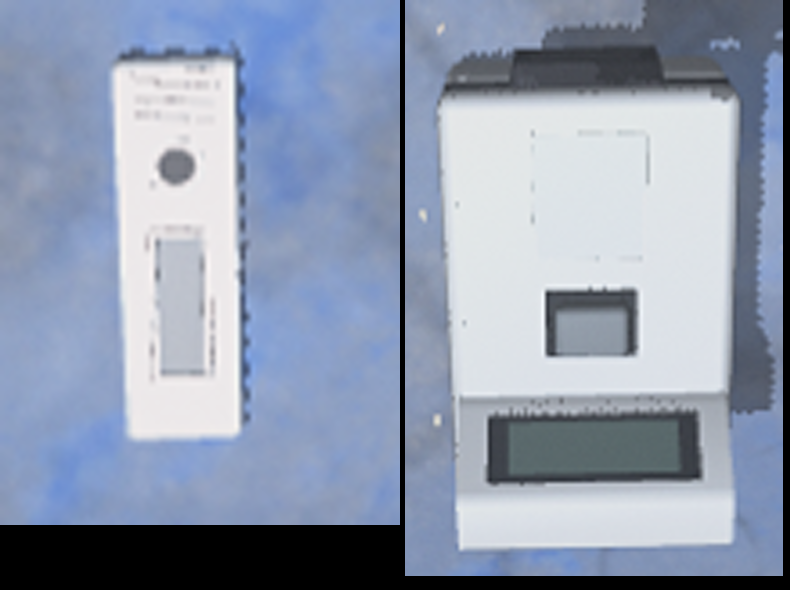

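The left crop confirms cassette B face up: well at (177,166), thumb ribs above it and window at (180,305). The right crop shows the reader with deck front edge at row 93, bezel at (586,65) and key at (592,330).

Run:
```python
from h import *
e=load('rd'); g=e['pixels'].astype(int); 
P=lambda x,y:(285+(x-405)/3.6-.36,150+y/3.6-.36)
V=g.min(2)
L=[];R=[]
for y in range(183,256):
    row=V[y,285:390]; on=np.where(row>185)[0]
    # longest run ends allowing the key gap: take run containing columns just inside edges
    L.append((285+on.min()-.5,y));R.append((285+on.max()+.5,y))
L=np.array(L);R=np.array(R); print(L[::12].tolist(),R[::12].tolist())
wl,wr=onplane(e,L,60)[:,:2],onplane(e,R,60)[:,:2]
def fit(w):
    v=cv2.fitLine(w.astype(np.float32),cv2.DIST_HUBER,0,.01,.01).ravel(); s=np.sign(v[1]); return v[:2]*s,v[2:]
(dl,pl),(dr,pr)=fit(wl),fit(wr); print('dirs',np.degrees(np.arctan2(dl[1],dl[0])),np.degrees(np.arctan2(dr[1],dr[0])))
d=dl+dr; d/=np.hypot(*d); n=np.array([-d[1],d[0]])
print('width',(pl-pr)@n, 'centre offset',((pl+pr)/2)@n, 'yaw',np.arctan2(d[1],d[0]))
loc=lambda q,z:(lambda w:(w@d,w@n))(onplane(e,q,z)[0,:2])
for nm,q,z in(('FL',P(441,90),60),('FR',P(738,95),60),('HL',P(457,397),60),('HR',P(731,393),60),('key',P(592.5,330),69),('keyL',P(556,330),69),('keyR',P(629,330),69),('keyF',P(592,305),69),('keyB',P(592,356),69),('surrL',P(545,292),60),('surrR',P(637,292),60),('bezL',P(512,50),52),('bezR',P(660,45),52)): print(nm,np.round(loc(q,z),1))
print(d,n)
c=load('cb')
# carton top corners for height: seen in side too
```

```text
[[294.5, 183.0], [294.5, 195.0], [295.5, 207.0], [295.5, 219.0], [296.5, 231.0], [297.5, 243.0], [297.5, 255.0]] [[375.5, 183.0], [375.5, 195.0], [375.5, 207.0], [374.5, 219.0], [374.5, 231.0], [373.5, 243.0], [373.5, 255.0]]
dirs 63.057007 63.127823
width -91.26329 centre offset -208.46436 yaw 1.1011704
FL [ 472.8 -253.1]
FR [ 476.2 -161.6]
HL [ 579.3 -253. ]
HR [ 579.7 -160.5]
key [ 550.8 -207.4]
keyL [ 550.6 -219.1]
keyR [ 551.1 -195.7]
keyF [ 542.  -207.5]
keyB [ 560.1 -207.6]
surrL [ 541.2 -222.5]
surrR [ 541.8 -192.5]
bezL [ 462.5 -231.2]
bezR [ 461.8 -185.1]
[0.45255274 0.89173764] [-0.89173764  0.45255274]
```

Run:
```python
from h import *
c,d=load('cb'),load('side0')
for a,b in(((432.6,77),(292.9,253.3)),((301,73.6),(315.4,289.6))):
    ra,rb=ray(c,a)[0],ray(d,b)[0]; t=np.linalg.lstsq(np.c_[ra,-rb],d['eye']-c['eye'],rcond=None)[0]
    print('carton',(c['eye']+t[0]*ra).round(),(d['eye']+t[1]*rb).round())
yaw=.3267-np.pi; p=[389.7,-239.4]
print(env.current_width())
env.move_ptp([*p,110],[np.pi,0,yaw])
f0=env.current_force(); print(f0.round(2))
print(env.movel([*p,30],feed=150,threshold=8), env.movel([*p,14.3],feed=50,threshold=6), env.current_position())
hand.clamp(40); print('w',env.current_width(),env.current_finger_force(),(env.current_force()-f0).round(2),env.current_time())
env.movel([*p,110],feed=150); print('w',env.current_width(),env.current_finger_force(),(env.current_force()-f0).round(2))
pic('wrist','held'); print(env.current_time(),env.current_position())
cv2.imwrite('pics/m4.png',cv2.imread('pics/held.png'))
```

```text
carton [ 282. -173.   68.] [ 276. -171.   69.]
carton [ 312. -285.   54.] [ 313. -285.   54.]
85.5745795228595
[-0.14  0.01  0.75]
False False [ 389.41555513 -239.21816164   14.01052897]
w 26.26695048676675 39.408559799194336 [-1.28  0.43  4.36] 6.275
w 26.318185078871945 39.33338413015008 [-0.22 -0.98 -1.75]
7.1167 [ 388.94593126 -238.85632926  109.1196323 ]
```

View pics/m4.png

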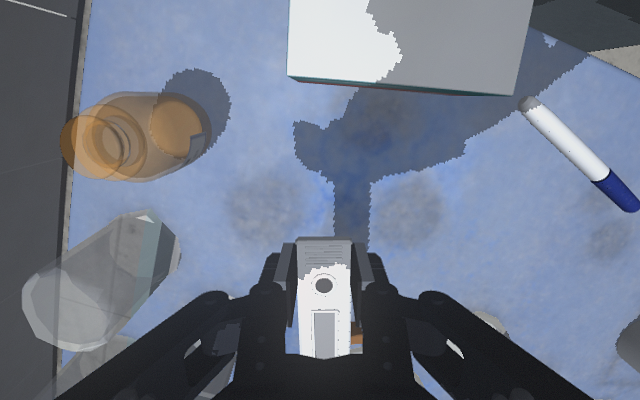

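The held view shows the cassette between the fingers, with its tail edge at row 240, well at (324,285) and window from (313,311) to (335,358). The opening reads 26.3 mm instead of 28, so the pads may be gripping on the bevel. I'll compare the picture with where a level cassette should project.

Run:
```python
from h import *
c=load('held'); p=env.current_position(); R=Ro.from_euler('xyz',env.current_tcp_rot()).as_matrix()
print(env.current_tcp_rot(), p)
# tool frame: cassette nose = -tool x ; grasp at -33 -> cassette x = -33 - X ; up = -tool z
def T(cx,cy,cz,drop): return p+R@np.array([-33-cx,cy,14.0+drop-cz])
for drop in(0,2,4):
  print(drop,[proj(c,T(*q,drop))[0].round(1).tolist() for q in((-44.5,0,7),(-44.5,-12.5,7),(-44.5,12.5,7),(-22,0,7),(-22,-12.5,7),(-22,12.5,7))])
a=c['pixels'][225:365,285:365][:,:,::-1]; cv2.imwrite('pics/m5.png',cv2.resize(a,None,fx=4.2,fy=4.2,interpolation=2))
```

```text
[ 3.13995250e+00 -1.16746770e-03 -2.81488234e+00] [ 388.94593126 -238.85632926  109.1196323 ]
0 [[324.9, 244.3], [298.7, 244.2], [351.1, 244.3], [324.7, 284.8], [299.8, 284.7], [349.7, 284.8]]
2 [[324.9, 242.4], [299.0, 242.3], [350.7, 242.5], [324.7, 282.5], [300.0, 282.4], [349.4, 282.5]]
4 [[324.9, 240.6], [299.3, 240.5], [350.4, 240.6], [324.7, 280.3], [300.3, 280.2], [349.1, 280.3]]
```

View pics/m5.png

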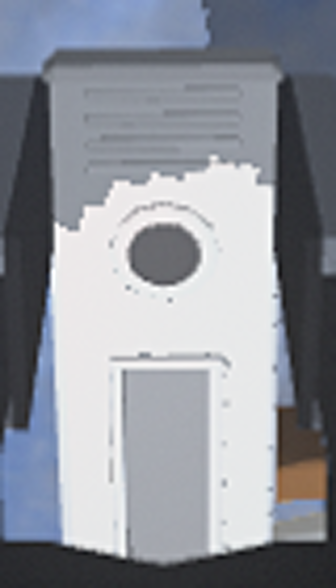

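The cassette is held level: the top-face tail corner, well and centre line all match the prediction within about 1 px, or 0.4 mm sideways. Next I carry it high to the reader and line up in front of the slot.

```bash
cat >> h.py <<'E'
D=np.array([.45255,.89174]); N=np.array([-.89174,.45255]); ORI=[np.pi,0,1.1012-np.pi]
def W(s,n,z): return [*(s*D+n*N),z]
def sn(): p=env.current_position(); return np.round([p[:2]@D,p[:2]@N,p[2]],2)
E
python3 - <<'E'
from h import *
for z in(230,160,70,50.8): print(z,env.solve_ik(W(361,-207.9,z),ORI) is not None)
p=env.current_position()
env.movel([p[0],p[1],230],feed=250)
env.move_ptp(W(361,-207.9,230),ORI); env.movel(W(361,-207.9,50.8),feed=150); env.hold(.4)
print(sn(),env.current_tcp_rot(),env.current_width(),env.current_force().round(2),env.current_time())
pic('wrist','pre'); pic('side','preside'); 
a=cv2.imread('pics/pre.png')[150:]; b=cv2.imread('pics/preside.png')[110:215,240:400]
o=np.vstack([a,cv2.resize(b,(500,328),interpolation=2)[:, :] if 0 else cv2.copyMakeBorder(cv2.resize(b,(500,328),interpolation=2),0,0,0,140,0)]); cv2.imwrite('pics/m6.png',o)
E
```

```text
230 True
160 True
70 True
50.8 True
[ 361.14 -207.97   51.07] [-3.14120659e+00  5.34281789e-04 -2.04031529e+00] 26.574747882832266 [ 1.12  1.5  -1.08] 11.2
```

View pics/m6.png

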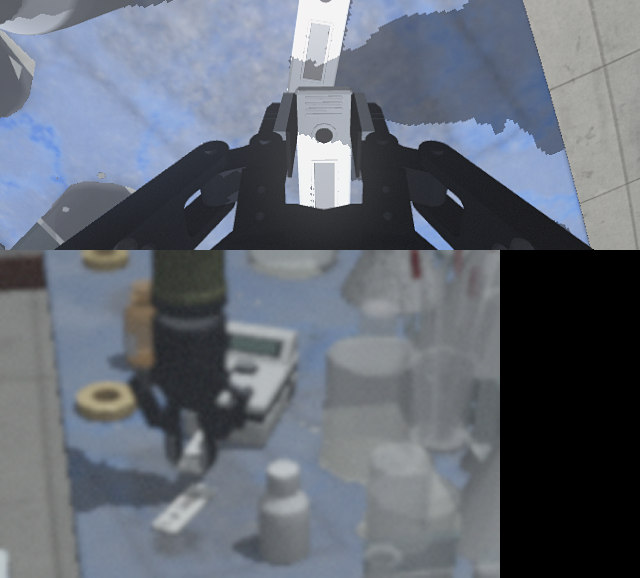

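The cassette is still level between the fingers, with its tail edge at row 237 and well at (325,285). The side view shows it lined up in front of the reader and clear of the decoy and the bottle. Now I insert it.

Run:
```python
from h import *
z=50.5
f0=env.current_force()
def go(s,feed,th):
    r=env.movel(W(s,-207.9,z),feed=feed,threshold=th); f=env.current_force()-f0
    print(s,r,sn(),'f along/lat/z',np.round([f[:2]@D,f[:2]@N,f[2]],2),'w',round(env.current_width(),2),round(env.current_time(),2)); return r
for s in(384,396,404,412,420):
    if go(s,40,14): break
```

```text
384 False [ 383.86 -207.68   50.39] f along/lat/z [ 0.26 -0.67 -0.95] w 26.25 12.03
396 False [ 396.28 -207.93   50.49] f along/lat/z [0.23 0.49 0.12] w 26.36 12.47
404 False [ 404.49 -208.04   50.55] f along/lat/z [ 1.59  0.26 -0.5 ] w 26.2 12.82
412 False [ 412.63 -207.97   50.55] f along/lat/z [ 1.26  0.49 -0.3 ] w 26.39 13.18
420 False [ 420.51 -207.93   50.49] f along/lat/z [ 0.84  0.7  -0.28] w 26.48 13.53
```

Run:
```python
from h import *
z=50.5
env.hold(.3); f0=env.current_force(); print(f0.round(2))
s=420
while s<458:
    s+=4; r=env.movel(W(s,-207.9,z),feed=15,threshold=9); f=env.current_force()-f0
    print(s,r,sn(),np.round([f[:2]@D,f[:2]@N,f[2]],2),round(env.current_time(),2))
    if r: break
c=pic('wrist','ins'); pic('side','insside'); 
a=cv2.imread('pics/ins.png')[150:]; b=cv2.imread('pics/insside.png')[110:215,240:400]
o=np.vstack([a,cv2.copyMakeBorder(cv2.resize(b,(500,328),interpolation=2),0,0,0,140,0)]); cv2.imwrite('pics/m7.png',o)
```

```text
[-0.8   0.78  0.33]
424 False [ 423.56 -207.76   50.4 ] [-3.09 -0.9   0.77] 14.24
428 False [ 428.5  -208.01   50.53] [-1.55 -0.04  0.07] 14.66
432 False [ 432.41 -207.95   50.54] [-1.34 -0.81 -0.12] 15.07
436 False [ 436.34 -207.93   50.53] [-2.45  0.62  0.35] 15.49
440 False [ 440.08 -207.83   50.48] [-2.45 -0.23  1.14] 15.91
444 False [ 443.27 -207.73   50.42] [-5.08 -1.63  2.61] 16.32
448 True [ 443.28 -207.63   50.22] [-1.26 -1.85  3.22] 16.58
```

View pics/m7.png

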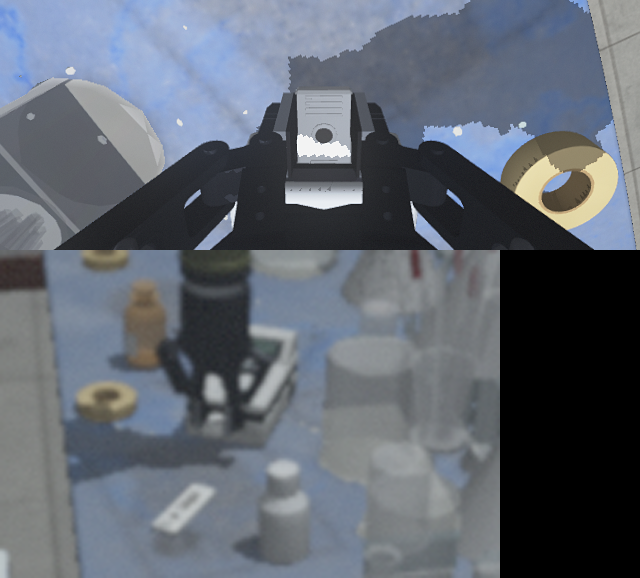

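The stop was met with the TCP at s=443.3, so the nose is about 49 mm in. The picture shows no slip: well still at (325,285), tail at row 238, bezel ahead. I'll push once more to confirm, let go, back off and check.

Run:
```python
from h import *
r=env.movel(W(450,-207.9,50.5),feed=12,threshold=11); print(r,sn(),env.current_force().round(1),env.current_width())
hand.release(); print(sn(),env.current_width(),env.current_force().round(1))
p=env.current_position()
env.movel([p[0],p[1],160],feed=150,threshold=10); print(sn(),env.current_time())
c=pic('wrist','out'); cv2.imwrite('pics/m8.png',cv2.resize(c['pixels'][150:340,230:420][:,:,::-1],None,fx=3,fy=3,interpolation=2))
```

```text
True [ 443.37 -207.65   50.22] [ 0.7 -1.4  5.3] 26.5360442780151
[ 442.88 -207.45   49.95] 85.29942723891021 [-0.3  1.  -0.7]
[ 442.23 -207.12  159.39] 18.6667
```

View pics/m8.png

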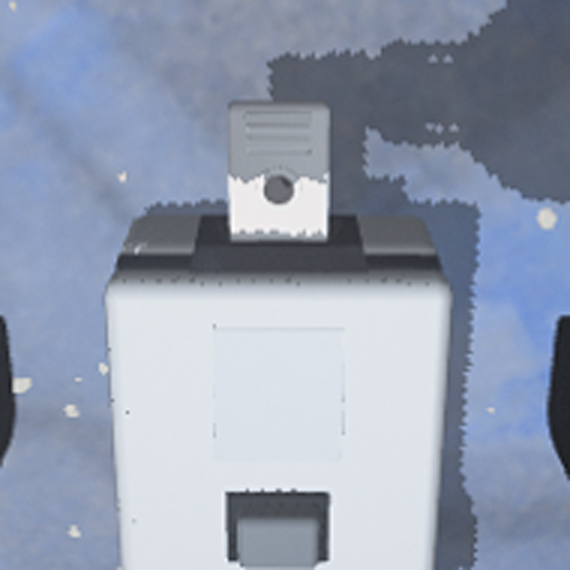

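The cassette sits straight in the slot with its tail clear at crop (279,103). The key is at crop (278,540). I'll close the fingers and press it.

Run:
```python
from h import *
o=load('out'); t=onplane(o,[230+279/3,150+103/3],42)[0,:2]; k=onplane(o,[230+277.5/3,150+517/3],69)[0,:2]
print('tail s,n',t@D,t@N,'key front edge',k@D,k@N)
s,n=550.6,-207.6
hand.clamp(30); print('w',env.current_width())
env.movel(W(s,n,130),ORI,feed=150); env.movel(W(s,n,92),feed=100,threshold=10); env.hold(.2); f0=env.current_force(); print(sn())
r=env.movel(W(s,n,76),feed=15,threshold=9); print(r,sn(),(env.current_force()-f0).round(2))
env.hold(.2); print(sn(),(env.current_force()-f0).round(2),env.current_time())
pic('wrist','press')
```

```text
tail s,n 429.4638276852652 -207.45557087988405 key front edge 542.2932270411806 -207.45064533829859
w -0.09260810751982364
[ 551.15 -207.89   92.84]
True [ 550.55 -207.57   79.03] [-0.43 -0.82  4.21]
[ 550.52 -207.56   79.03] [-0.22 -0.11  5.18] 22.15
```

Run:
```python
from h import *
s,n=550.6,-207.6
print(env.movel(W(s,n,76),feed=12,threshold=8),sn(),env.current_force().round(1)); env.hold(.3); print(sn(),env.current_force().round(1))
env.movel(W(s,n,150),feed=100); env.movel(W(s-100,n,230),feed=200); env.hold(.2)
c=pic('wrist','fin'); print(env.current_force().round(1),env.current_time())
d=pic('side','finside')
a=cv2.resize(c['pixels'][:,:,::-1],(600,375)); b=cv2.resize(d['pixels'][105:220,240:400][:,:,::-1],(300,216)); cv2.imwrite('pics/m9.png',np.vstack([a,cv2.copyMakeBorder(b,0,0,0,300,0)]))
```

```text
True [ 550.57 -207.6    79.  ] [-1.1 -0.   6.7]
[ 550.56 -207.58   79.03] [-0.4 -1.1  6.5]
[ 0.7  0.2 -0.8] 24.6167
```

View pics/m9.png

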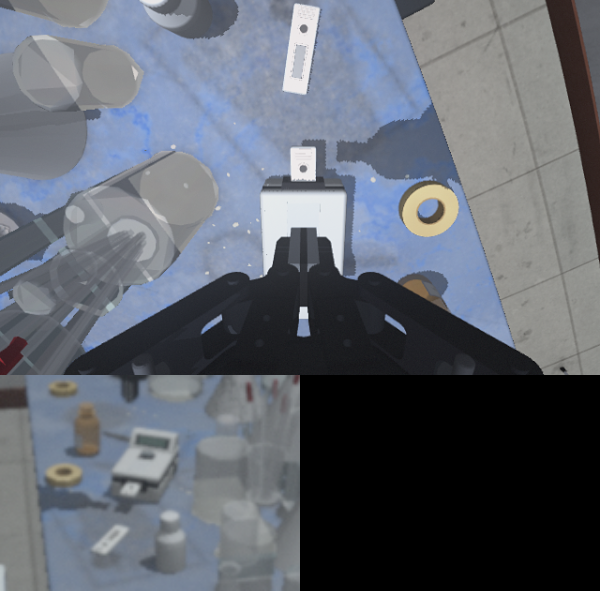

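The key bottomed hard at a TCP height of 79.0 mm, which is 4 mm of travel. The picture shows the cassette still seated at (303,163), the bottles standing and the arm clear.

```bash
python3 -c "
from h import *
print(workorder.finish_job())"
```

```text
the job is handed in; nothing more can be done
None
```

The farthest cassette is in the reader face up, window first, home against the stop and let go; the start key was then pressed right down and released, the bottles are still standing, and I handed the job in at about 25 s.

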